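Load the inking roller into its sprung cradle

ROBOT

A 7-joint arm with a two-finger parallel gripper is mounted at the origin on a cart in front of the work surface, level with it; the furniture and walls round the work are solid. World frame = base frame: x ahead of the robot, y to its left, z up, the work surface at z = 0. Lengths are in m, angles in rad, forces in N, time in s.
With the tool pointing down it reaches from about 0.425 to 0.875 m from the base axis. Payload 4.7 kg.
Tool frame: the origin (TCP) lies midway between the tips of the shut fingers; the grasp point (between the pads) lies 19 mm behind it; z points along the fingers, y is the line along which they close (so a half turn about z gives the same grasp; the last joint's range is limited). The gripper opens to 85 mm and grips with 20 to 120 N. Pads are 22 mm wide; open, the fingers measure 114 mm over their backs; the gripper's body (76 mm by 85 mm) begins 54 mm behind the grasp point. The pads swing forward as they close: fully open they stand 13 mm farther back than shut.
Start: joints at [-1.226, 0.321, -0.07, 1.45, 0.023, 1.371, -0.057], TCP at [0.211, 0.615, 0.192] pointing down, gripper open.
Joint ranges: [-2.86, 2.86], [-0.3, 2.09], [-1.38, 1.24], [0.06, 2.45], [-1.56, 4.7], [0.09, 2.05], [-2.69, 2.69]. Speed limits (rad/s): [2.57, 2.57, 3.14, 3.14, 3.14, 3.14, 3.14].

INTERFACE

Orientations are given as [roll, pitch, yaw] about the fixed x, y, z axes, in that order (R = Rz(yaw) Ry(pitch) Rx(roll)).
In Python, from rig import r gives the robot as it stands. The module is installed in compiled form; this text tells all that it offers.
- The arm moves only by the tool play_rows, never from a script. Its argument "moves" is one flat list of numbers, 7 for each row, row after row: the shift along the world's x, y, z in cm, then the turn, a rotation vector about the world's x, y, z in rad, then the closure, from -1 (fully open) to 1 (shut), so that 0 is half open. In form: [dx, dy, dz, ax, ay, az, gripper, dx, dy, dz, ax, ay, az, gripper, ...]. A call has 1 to 20 rows; each row shifts and turns the commanded pose from where the row before left it; what a row does not reach is not made up. A row lasts 1/10 s, in which the tool goes at most 50 mm and 8.59 degrees, less where a joint would pass 70% of its speed; a pose out of reach is approached as far as the arm can. A call is refused whole if a number of a shift passes 5 or a number of a turn 0.15, either way. A call with a gripper value outside its range is refused whole. The fingers move at their own pace and stop on an object; "newtons" is the grip in N (left out, the last holds). Time passes only in rows, so rows that do not move let the fingers close. It gives the time, the measured TCP pose, the force, the opening and the grip force at its end, in the units of the state.
- r.state(): the state, without advancing time (a new reading comes with each control period).
- r.camera(name): name is "scene" or "side" or "wrist"; returns the picture (480x640x3 uint8, red, green, blue); there is no depth.
- r.camera_info(name): a dict with "intrinsics" (3x3 intrinsics, pixels), "rvec" (rotation vector, rad) and "tvec" (3), from world to camera coordinates, as OpenCV has them; the wrist camera has in their place "tool_from_camera" (4x4, takes a point from camera to tool coordinates, whose origin is the TCP and whose axes are the flange's). Camera axes: x right, y down, z forward; pixel columns grow to the right and rows downward; lengths in m; the calibration is good to about 2 mm. A picture is of the moment at which its call begins: read the wrist's pose just before it. camera_info takes no time and is no camera call.
- r.job_done(): hands the job in; it is judged then, once.
Trained networks look in the newest picture that a camera, given by its name, has taken for a name from the list of things; names that differ only in an ending like _2 or _b are one class to them, and where a whole thing is asked for, a point or a joint stands for the part that bears it (a point fixed in the world has none). Each returns a list of dicts, best first, with "p" (0 to 1); they miss things now and then, are a little off and sometimes report something else, mostly with a low value. They report only what shows in the picture. A call takes as long as a camera call. They do not tell look-alikes from the thing itself.
- r.spot_in(name, camera): "position" ([x, y, z] in m, in world coordinates, good to about 4 mm: the middle of the surface that is visible of it).
- r.place_of(name, camera): "position" ([x, y, z] in m, in world coordinates, good to about 4 mm: a listed point, or the origin of a listed thing).
The state is a dict: "time": time; "joints": joint angles; "qvel": joint speeds; "tau": joint torques, N m; "tcp_pos": TCP position; "ee_rot": TCP orientation; "contact_force": force on the tool from outside, world axes, zero at the start; "ft_torque": the same for the moment, N m; "opening": opening from 0.0 (shut) to 1.0 (fully open); "finger_force": force on a finger pad.
Only numpy, scipy, OpenCV 4.12 (cv2) and the standard library are available. Lean on these libraries where they do the work, as an engineer would, in place of code of your own. Each camera call takes 0.05 s, during which the arm holds its last target. There are 200 camera calls.

TASK

Take the blue inking roller from its grey rest and load it into the green cradle the way a battery is loaded: push one end, tilted, under the roof against the brass spring plunger, then tip the other end down into the opposite bay and let the spring push it home under the lip, so that it lies fully down in both saddles. Push gently all the way, the cradle must not be forced, and leave the ink tins and the loupe where they stand.

Things in the scene. Friction and masses are not known exactly. Their poses are not given: they have to be found in the camera images.
- roller: Ink roller, 0.2 to 0.33 kg: blue rubber sleeve 32 mm across, 100 mm long; at each end a 12 mm steel journal sticks out 25 mm (flat end, 1.5 mm chamfer): 150 mm over all. Origin at its middle on its axis; y runs along it. Ends alike, any roll angle. Starts level in the rest, axis 40 mm above the bench. Take it by the middle of the sleeve, from above.
- rest: Grey rest fixed to the bench, 60 x 150 mm, with two notched posts (42 mm high, 36 mm wide, 62 mm either side of the middle along y) under the journals; open between them. Origin at the centre of its underside; the roller lies along its y, up to 4 mm off the middle lengthwise.
- cradle: Green cradle fixed to the bench, base 70 x 236 x 8 mm. Origin at the centre of its underside, z up. The loaded roller lies along y, its middle at x 0, y 0, z 48 mm. Fixed bay at the -y end, sprung bay at the +y end; each has a U saddle for a journal, 14.8 mm wide with flared mouth (up to z 62), bottom at z 42. Open between y -62 and 62. Load it with under 30 N in all.
- fixed_seat (a point): On the fixed bay's end wall: x 0, y -75, z 48 mm of the cradle. A lip above it reaches 5 mm out from the wall (y -75 to -70, z 57.5 to 61.5), so an end goes down past it only while the roller is pushed at least 5 mm towards +y; the spring then slides it back under the lip against the wall. Friction can hold it a little high: press it down.
- sprung_mouth (a point): Middle of the relaxed plunger's face: x 0, y 70, z 48 mm of the cradle. A roof (y 70 to 104, z 63 to 68, 44 mm wide, side walls, closed behind) covers the plunger; its underside is 15 mm above the axis, so the end goes in tilted, e.g. 15 degrees. Saddle y 62 to 86.
- plunger (a joint): How far the brass plunger (13 mm disc; red knob on its rod behind) is pushed towards the cradle's +y, m: 0 relaxed, hard stop at 0.0125. Pushes back with 4 N at first touch, 7 N at 0.005 (roller home), 10 N at 0.010 (other end just clears the lip), 11.4 N at the stop: only 2.5 mm between clearing and stop.
- blue_tin: Blue ink tin, 83 mm across, 62 mm high, loose; origin at the centre of its underside. Leave it.
- red_tin: Red ink tin, 69 mm across, 50 mm high, loose; origin at the centre of its underside. Leave it.
- magnifier: Black loupe, 37 mm across, 38 mm high, loose; origin at the centre of its underside. Leave it.
Mind the look-alikes: they are no part of the job. What is shaped like the rest but turquoise is not meant.

How it is judged:
On the way, in this order (a step that is already met when the one before it is completed fails the run):
1. the roller is lifted clear of its rest (height (world z) of roller above 0.075 m and contact force between roller and rest below 0.1 N), for 0.1 s.
2. the tilted roller presses the spring plunger in by at least 6 mm while its other end is still up (value of joint plunger above 0.006 m and contact force between roller and cradle above 2 N and angle between the y axis of roller and the y axis of cradle, either way round above 0.05 rad), for 0.1 s.
At the end, for the whole second after the job is handed in: The roller lies fully down in both saddles (axis 46.5 to 49.2 mm above the cradle's underside), along the cradle within 0.03 rad, its middle within 3 mm sideways and 2 mm lengthwise of the seated place, one end under the lip, the other holding the plunger 3 to 7 mm in; at rest (x of roller in the frame of cradle between -0.003 and 0.003 m and y of roller in the frame of cradle between -0.002 and 0.002 m and z of roller in the frame of cradle between 0.0465 and 0.0492 m and angle between the y axis of roller and the y axis of cradle, either way round below 0.03 rad and value of joint plunger between 0.003 and 0.007 m and linear speed of roller below 0.01 m/s); the robot touches nothing.
It fails at once if the roller presses on the cradle or its plunger with more than 30 N (contact force between roller and cradle above 30 N).
It fails at once if the robot itself presses on the cradle with more than 10 N (contact force between the arm and cradle above 10 N).
It fails at once if the fingers press on the cradle with more than 10 N (contact force between the fingers and cradle above 10 N).
It fails at once if an ink tin or the loupe is moved by more than 20 mm (distance of any of blue_tin, red_tin, magnifier from where it was at the start of the episode above 0.02 m).
It also fails if it takes over 72 s, if anything falls off the work surface, if the arm or the gripper's body presses on something with over 40 N, if the wrist force passes 120 N, or if a joint passes its speed limit or range.

## Working session

There is one attempt and no reset: what is moved stays moved. The work goes in short steps, Python scripts to look and compute and a tool call to move; the robot and the scene stay as the last step left them, time stands still between calls to the robot, and variables do not carry over. Pictures are saved under pics/ and viewed, at most 10 in all, crops included, and the job is handed in when it is done.

Besides the shell and the picture viewer there is one more tool, called after "Emit:" as a command line: name --argument value ..., lists and objects as JSON in quotes. play_rows: Moves the arm, as the interface text tells. Its arguments: {"type":"object","properties":{"moves":{"type":"array","items":{"type":"number"}},"newtons":{"type":"number"}},"required":["moves"]}

```bash
mkdir -p pics
python3 - <<'E'
from rig import r
import cv2
for c in ("scene","side"):
    im=r.camera(c); cv2.imwrite(f"pics/{c}0.png",im[:,:,::-1])
    for n in ("roller","rest","cradle","fixed_seat","sprung_mouth","blue_tin","red_tin","magnifier"):
        print(c,n,[(d["p"].__round__(2),[round(float(v),3) for v in d["position"]]) for d in r.place_of(n,c)][:3])
s=r.state();print(s)
E
```

```text
scene roller []
scene rest [(0.89, [0.411, -0.034, -0.002]), (0.81, [0.529, -0.209, -0.001])]
scene cradle [(0.66, [0.534, 0.179, 0.004])]
scene fixed_seat [(0.94, [0.541, 0.108, 0.045]), (0.54, [0.529, -0.208, 0.039])]
scene sprung_mouth [(0.97, [0.526, 0.248, 0.05])]
scene blue_tin [(0.95, [0.776, 0.083, -0.0])]
scene red_tin [(0.87, [0.776, -0.064, -0.004])]
scene magnifier [(0.82, [0.706, 0.242, 0.001])]
side roller [(0.84, [0.534, -0.206, 0.041])]
side rest [(0.97, [0.405, -0.032, -0.005]), (0.81, [0.529, -0.209, -0.001])]
side cradle [(0.57, [0.534, 0.183, 0.004]), (0.34, [0.53, 0.248, 0.052])]
side fixed_seat []
side sprung_mouth [(0.67, [0.531, 0.249, 0.053])]
side blue_tin [(0.82, [0.776, 0.084, -0.001]), (0.45, [0.534, 0.179, 0.005])]
side red_tin [(0.72, [0.772, -0.069, 0.001])]
side magnifier [(0.95, [0.704, 0.238, 0.001])]
{'time': 0.9, 'joints': array([-1.22589919,  0.3209799 , -0.07012965,  1.45048398,  0.02256931,
        1.37079559, -0.05689906]), 'qvel': array([-0.00066073, -0.0016854 ,  0.00023027,  0.00146924,  0.00230693,
       -0.00085094,  0.00126765]), 'tau': array([-5.12400802e-04, -4.93391919e+01, -3.81817119e-01, -3.14579201e+01,
        1.31966823e-02,  1.31880461e-03,  1.30063725e-05]), 'tcp_pos': array([0.21112399, 0.61479131, 0.19156987]), 'ee_rot': array([3.14147345e+00, 3.77839917e-06, 2.81083716e+00]), 'contact_force': array([-0.13778108,  0.04125269,  0.18385579]), 'ft_torque': array([ 0.00414752, -0.04625243,  0.01018638]), 'finger_force': 0.0, 'opening': 0.9984268442983222}
```

View pics/scene0.png

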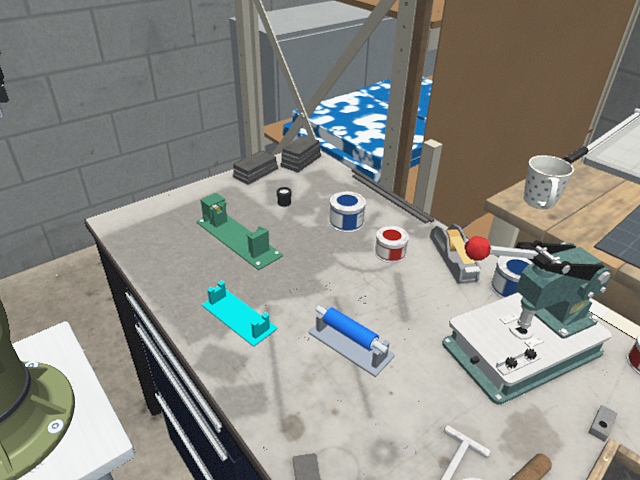

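View pics/side0.png

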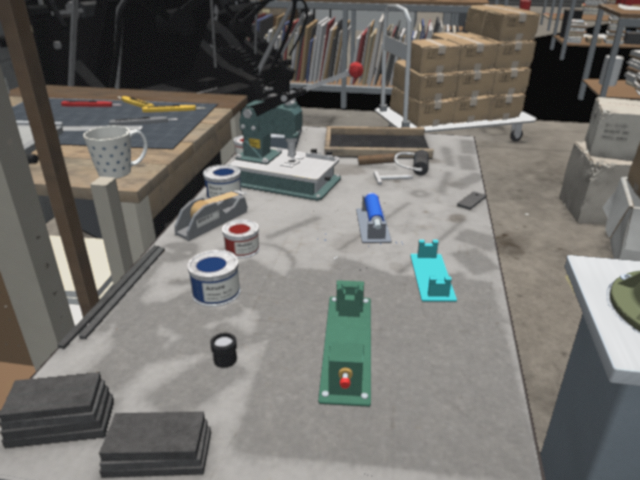

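The grey rest with the blue roller is at scene (350,330) / side (373,212). Its look-alike is the turquoise rest at scene (240,313) / side (433,275), which is empty. The green cradle is at scene (238,235) / side (347,340), with its sprung bay, showing the red knob, at the world +y end. The green press at (560,320) is not part of the job. I'll pass over the cradle first and look with the wrist camera.

Emit:
play_rows --moves '[2.6, -3.6, 1, 0, 0, -0.097, -1, 2.6, -3.6, 1, 0, 0, -0.097, -1, 2.6, -3.6, 1, 0, 0, -0.097, -1, 2.6, -3.6, 1, 0, 0, -0.097, -1, 2.6, -3.6, 1, 0, 0, -0.097, -1, 2.6, -3.6, 1, 0, 0, -0.097, -1, 2.6, -3.6, 1, 0, 0, -0.097, -1, 2.6, -3.6, 1, 0, 0, -0.097, -1, 2.6, -3.6, 1, 0, 0, -0.097, -1, 2.6, -3.6, 1, 0, 0, -0.097, -1, 2.6, -3.6, 1, 0, 0, -0.097, -1, 2.6, -3.6, 1, 0, 0, -0.097, -1, 0, 0, 0, 0, 0, 0, -1, 0, 0, 0, 0, 0, 0, -1, 0, 0, 0, 0, 0, 0, -1]'

```text
time: 2.4
tcp_pos: [0.5224, 0.1842, 0.3112]
ee_rot: [-3.141, -0.001, 1.649]
contact_force: [-0.3, -0.8, -0.6]
opening: 1.0
finger_force: 0.0
```

```bash
cat > h.py <<'E'
from rig import r
import numpy as np, cv2
from scipy.spatial.transform import Rotation as R
def st():
    s=r.state(); print("t",round(s["time"],2),"tcp",s["tcp_pos"].round(4),"rpy",np.round(s["ee_rot"],4),"F",np.round(s["contact_force"],2),"M",np.round(s["ft_torque"],2),"op",round(s["opening"],3),"ff",round(s["finger_force"],1)); return s
def wristT(s):
    T=np.eye(4);T[:3,:3]=R.from_euler("xyz",s["ee_rot"]).as_matrix();T[:3,3]=s["tcp_pos"]
    return T@np.array(r.camera_info("wrist")["tool_from_camera"])
def proj(P,T,K):
    c=np.linalg.inv(T)@np.append(P,1); q=K@c[:3]; return q[:2]/q[2]
def back(uv,T,K,z):
    d=T[:3,:3]@np.linalg.inv(K)@np.array([uv[0],uv[1],1.]); o=T[:3,3]; return o+d*(z-o[2])/d[2]
def nets(cam,names,k=2):
    for n in names: print(cam,n,[(round(d["p"],2),np.round(d["position"],4).tolist()) for d in r.place_of(n,cam)][:k])
E
python3 - <<'E'
from h import *
s=st(); T=wristT(s); print(T.round(3)); print(r.camera_info("wrist")["intrinsics"])
im=r.camera("wrist"); cv2.imwrite("pics/w1.png",im[:,:,::-1])
nets("wrist",("cradle","fixed_seat","sprung_mouth"))
E
```

```text
t 2.4 tcp [0.5224 0.1842 0.3112] rpy [-3.1408e+00 -6.0000e-04  1.6493e+00] F [-0.34 -0.83 -0.61] M [ 0.02 -0.01  0.04] op 1.0 ff 0.0
[[ 0.997  0.075  0.025  0.517]
 [ 0.079 -0.947 -0.311  0.264]
 [ 0.001  0.312 -0.95   0.493]
 [ 0.     0.     0.     1.   ]]
[[357.07694999   0.         310.39817482]
 [  0.         357.07694999 237.3624842 ]
 [  0.           0.           1.        ]]
wrist cradle [(0.68, [0.5305, 0.1804, 0.0024])]
wrist fixed_seat [(0.9, [0.5417, 0.1043, 0.0432]), (0.67, [0.5352, -0.2075, 0.0003])]
wrist sprung_mouth [(0.58, [0.5251, 0.2513, 0.0474])]
```

View pics/w1.png

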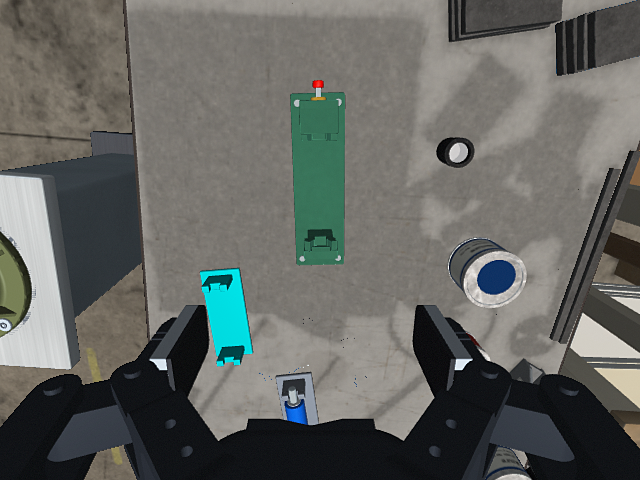

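The wrist view shows the cradle with its red knob at (318,85), the fixed bay at (320,240) and the base between rows 93 and 264. The screws at about (297,102), (338,102), (303,258) and (338,258) can locate it. The grey rest with the roller starts at (295,385).

```bash
cat >> h.py <<'E'
def cradle_fit(im,T,K):
    h=cv2.cvtColor(im,cv2.COLOR_RGB2HSV)
    g=cv2.inRange(h,(65,90,30),(85,255,200)); g=cv2.morphologyEx(g,cv2.MORPH_OPEN,np.ones((3,3)))
    n,l,stt,_=cv2.connectedComponentsWithStats(g); k=1+np.argmax(stt[1:,4]); print("bbox",stt[k])
    return l==k, stt[k]
E
python3 - <<'E'
from h import *
im=cv2.imread("pics/w1.png")[:,:,::-1].copy()
s=r.state();T=wristT(s);K=np.array(r.camera_info("wrist")["intrinsics"])
m,b=cradle_fit(im,T,K)
L=[];Rr=[]
for v in range(150,222,3):
    u=np.where(m[v])[0]; L.append(back((u.min()-.5,v),T,K,.008)); Rr.append(back((u.max()+.5,v),T,K,.008))
L=np.array(L);Rr=np.array(Rr)
for A in (L,Rr):
    p=np.polyfit(A[:,1],A[:,0],1);print("x at y=.18",np.polyval(p,.18),"slope",p[0])
# screws
w=(im.min(2)>150).astype(np.uint8)
w[:, :285]=0; w[:,350:]=0; w[:88]=0; w[270:]=0
n,l,q,c=cv2.connectedComponentsWithStats(w)
S=[]
for i in range(1,n):
    if q[i,4]>3:
        P=back(c[i],T,K,.009); print(c[i].round(1),q[i,4],P.round(4))
u=np.array([back((320,v),T,K,.008)[1] for v in (b[1]-.5,b[1]+b[3]-.5)]);print(u,u.mean())
E
```

```text
bbox [ 290   92   55  173 8508]
x at y=.18 0.500165263893888 slope -0.10165590625722051
x at y=.18 0.5690883457411897 slope -0.10847464269918786
[318.  92.] 45 [0.5239 0.2981 0.009 ]
[339.1 101.6] 14 [0.5516 0.289  0.009 ]
[296.3 102.8] 28 [0.4975 0.2833 0.009 ]
[301.6 258.3] 19 [0.5194 0.0724 0.009 ]
[338.3 258.1] 14 [0.5726 0.0768 0.009 ]
[0.29899439 0.06427173] 0.1816330598544723
```

Emit:
play_rows --moves '[0.1, -4.8, -0.5, 0, 0, 0, -1, 0.1, -4.8, -0.5, 0, 0, 0, -1, 0.1, -4.8, -0.5, 0, 0, 0, -1, 0.1, -4.8, -0.5, 0, 0, 0, -1, 0.1, -4.8, -0.5, 0, 0, 0, -1, 0.1, -4.8, -0.5, 0, 0, 0, -1, 0.1, -4.8, -0.5, 0, 0, 0, -1, 0.1, -4.8, -0.5, 0, 0, 0, -1, 0, 0, 0, 0, 0, 0, -1, 0, 0, 0, 0, 0, 0, -1, 0, 0, 0, 0, 0, 0, -1]'

```text
time: 3.7
tcp_pos: [0.5317, -0.1991, 0.2714]
ee_rot: [3.142, -0.001, 1.65]
contact_force: [0.8, 1.3, 0.1]
opening: 1.003
finger_force: 0.0
```

Run:
```python
from h import *
s=st(); T=wristT(s);K=np.array(r.camera_info("wrist")["intrinsics"])
im=r.camera("wrist"); cv2.imwrite("pics/w2.png",im[:,:,::-1])
nets("wrist",("roller","rest"))
h=cv2.cvtColor(im,cv2.COLOR_RGB2HSV); m=cv2.inRange(h,(105,150,60),(125,255,255))
n,l,q,c=cv2.connectedComponentsWithStats(m); k=1+np.argmax(q[1:,4]); print(q[k],c[k])
cs,_=cv2.findContours((l==k).astype(np.uint8),0,2); rc=cv2.minAreaRect(cs[0]); bx=cv2.boxPoints(rc);print(bx.round(1))
L=[]
for v in range(q[k,1]+8,q[k,1]+q[k,3]-8,2):
    u=np.where(l[v]==k)[0]; L.append(back((u.mean(),v),T,K,.044))
L=np.array(L);p=np.polyfit(L[:,1],L[:,0],1);print("slope",p,"x at mid",np.polyval(p,-.207))
print([back((rc[0][0],v),T,K,.040).round(4) for v in (q[k,1],q[k,1]+q[k,3])], back(c[k],T,K,.044).round(4))
x,y,w,hh=q[k,:4]; cv2.imwrite("pics/w2c.png",cv2.resize(im[max(0,y-70):y+hh+70,max(0,x-80):x+w+80,::-1],None,fx=2,fy=2))
```

```text
t 3.7 tcp [ 0.5317 -0.1991  0.2714] rpy [ 3.1416e+00 -1.0000e-03  1.6497e+00] F [0.75 1.31 0.09] M [ 0.03 -0.01 -0.  ] op 1.003 ff 0.0
wrist roller [(0.59, [0.5362, -0.2049, 0.0392]), (0.34, [0.5334, -0.2062, 0.0004])]
wrist rest [(0.95, [0.4092, -0.0317, 0.0011]), (0.81, [0.5337, -0.2056, 0.0007])]
[ 292  153   37   89 2267] [310.53021614 197.30127922]
[[291.7 156.4]
 [318.6 152.8]
 [330.1 239.3]
 [303.2 242.8]]
slope [-0.20574171  0.49121134] x at mid 0.5337998752612332
[array([ 0.5297, -0.1542,  0.04  ]), array([ 0.5381, -0.2603,  0.04  ])] [ 0.5332 -0.2041  0.044 ]
```

View pics/w2c.png

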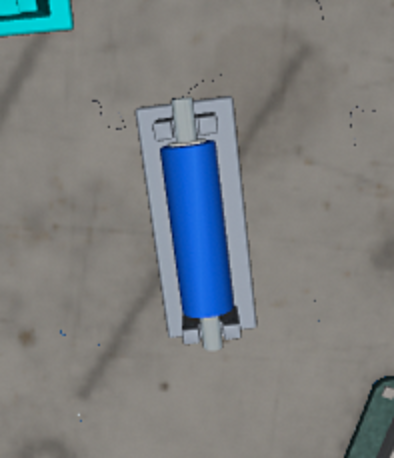

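The crop confirms it: the blue roller is in the grey (not turquoise) rest, with both journals in the posts, yawed about 0.20 rad, centre about (0.534, -0.206).

Emit:
play_rows --moves '[0.1, -0.3, -4, 0, 0, 0.062, -1, 0.1, -0.3, -4, 0, 0, 0.062, -1, 0, -0.1, -4, 0, 0, 0, -1, 0, 0, -4, 0, 0, 0, -1, 0, 0, -4, 0, 0, 0, -1, 0, 0, -3, 0, 0, 0, -1, 0, 0, -2.3, 0, 0, 0, -1, 0, 0, 0, 0, 0, 0, -1, 0, 0, 0, 0, 0, 0, -1]' --newtons 70

```text
time: 4.75
tcp_pos: [0.5336, -0.2076, 0.019]
ee_rot: [3.141, 0.0, 1.772]
contact_force: [-0.9, -0.5, 0.0]
opening: 0.999
finger_force: 0.0
```

Emit:
play_rows --moves '[0, 0, 0, 0, 0, 0, 1, 0, 0, 0, 0, 0, 0, 1, 0, 0, 0, 0, 0, 0, 1, 0, 0, 0, 0, 0, 0, 1, 0, 0, 0, 0, 0, 0, 1, 0, 0, 0, 0, 0, 0, 1, 0, 0, 0, 0, 0, 0, 1, 0, 0, 0, 0, 0, 0, 1]' --newtons 70

```text
time: 5.55
tcp_pos: [0.5331, -0.2082, 0.0185]
ee_rot: [-3.141, 0.0, 1.771]
contact_force: [-0.4, -0.1, -0.2]
opening: 0.003
finger_force: 0.0
```

The fingers shut on nothing, so I'm looking before moving anything.

Run:
```python
from h import *
s=st()
im=r.camera("wrist"); sc=r.camera("side")
nets("side",("roller","rest"))
o=np.zeros((480,800,3),np.uint8); o[:,:480]=cv2.resize(im[100:460,140:500],(480,480)); o[:320,480:]=cv2.resize(sc[150:310,300:460],(320,320)); cv2.imwrite("pics/w3.png",o[:,:,::-1])
```

```text
t 5.55 tcp [ 0.5331 -0.2082  0.0185] rpy [-3.1415  0.      1.7709] F [-0.36 -0.11 -0.16] M [-0.03  0.02  0.02] op 0.003 ff 0.0
side roller [(0.61, [0.5338, -0.2092, 0.0384])]
side rest [(0.86, [0.4052, -0.0293, -0.0051])]
```

View pics/w3.png

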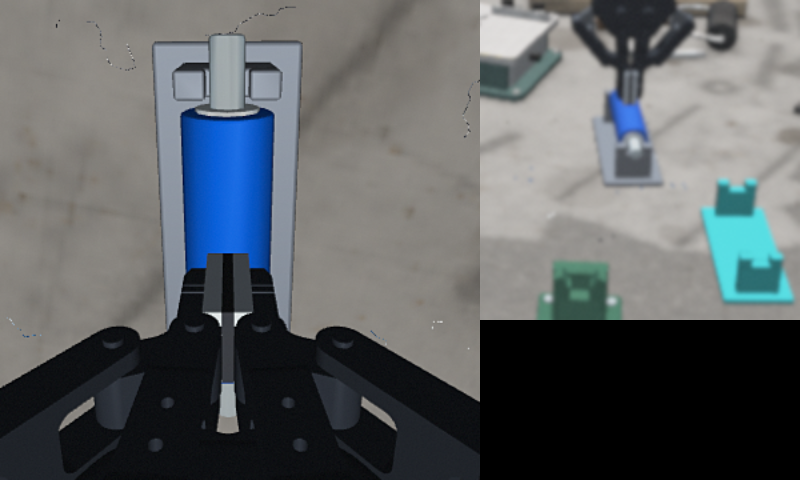

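Run:
```python
from h import *
s=st(); K=np.array(r.camera_info("wrist")["intrinsics"]);T=wristT(s);p=s["tcp_pos"]
f=lambda P:((proj(np.array(P),T,K)-[140,100])*480/360).round(0)
print("wrist crop: tcp",f(p),"grasp",f(p+[0,0,.019]),"tcp+40",f(p+[0,0,.04]))
d=np.array([-np.sin(.203),np.cos(.203),0]);c=np.array([.5337,-.206,.04])
for a in (.075,.05): print("axis end",a,f(c+a*d))
i=r.camera_info("side");
for P in (p,p+[0,0,.019],p+[0,0,.04],p+[0,0,.06],c+.075*d):
    q,_=cv2.projectPoints(np.array(P)[None],i["rvec"],i["tvec"],np.array(i["intrinsics"]),None); print((( q.ravel()-[300,150])*2+[480,0]).round(0))
```

```text
t 5.75 tcp [ 0.5331 -0.2082  0.0185] rpy [3.1416e+00 1.0000e-04 1.7708e+00] F [ 0.78 -0.16 -0.07] M [ 0.02 -0.03  0.02] op -0.002 ff 0.0
wrist crop: tcp [226. 230.] grasp [226. 250.] tcp+40 [225. 278.]
axis end 0.075 [228.  37.]
axis end 0.05 [228. 114.]
[626. 135.]
[626. 119.]
[627. 101.]
[628.  84.]
[634. 152.]
```

Emit:
play_rows --moves '[0, 0, 2, 0, 0, 0, 1, 0, 0, 3, 0, 0, 0, 1, 0, 0, 3, 0, 0, 0, 1, 0, 0, 0, 0, 0, 0, 1, 0, 0, 0, 0, 0, 0, 1]'

```text
time: 6.25
tcp_pos: [0.5335, -0.2082, 0.099]
ee_rot: [3.14, 0.0, 1.771]
contact_force: [-0.3, -0.5, -0.1]
opening: 0.0
finger_force: 0.0
```

Run:
```python
from h import *
s=st(); K=np.array(r.camera_info("wrist")["intrinsics"]);T=wristT(s);p=s["tcp_pos"]
im=r.camera("wrist"); sc=r.camera("side"); nets("side",("roller",)); nets("wrist",("roller",))
o=np.zeros((480,800,3),np.uint8); o[:,:480]=cv2.resize(im[100:460,140:500],(480,480)); o[:320,480:]=cv2.resize(sc[150:310,300:460],(320,320))
i=r.camera_info("side")
for a,col in ((0,(255,0,0)),(.019,(255,255,0)),(.04,(255,0,255))):
    P=p+[0,0,a]; q=(proj(P,T,K)-[140,100])*480/360; cv2.circle(o,tuple(int(v) for v in q),3,col,-1)
    q,_=cv2.projectPoints(np.array(P)[None],i["rvec"],i["tvec"],np.array(i["intrinsics"]),None); q=(q.ravel()-[300,150])*2+[480,0]; cv2.circle(o,tuple(int(v) for v in q),2,col,-1)
cv2.imwrite("pics/w4.png",o[:,:,::-1])
```

```text
t 6.25 tcp [ 0.5335 -0.2082  0.099 ] rpy [3.1402e+00 2.0000e-04 1.7709e+00] F [-0.29 -0.48 -0.06] M [ 0.   -0.05  0.03] op 0.0 ff 0.0
side roller [(0.6, [0.5322, -0.2069, 0.0394])]
wrist roller [(0.64, [0.5346, -0.2015, 0.0386])]
```

View pics/w4.png

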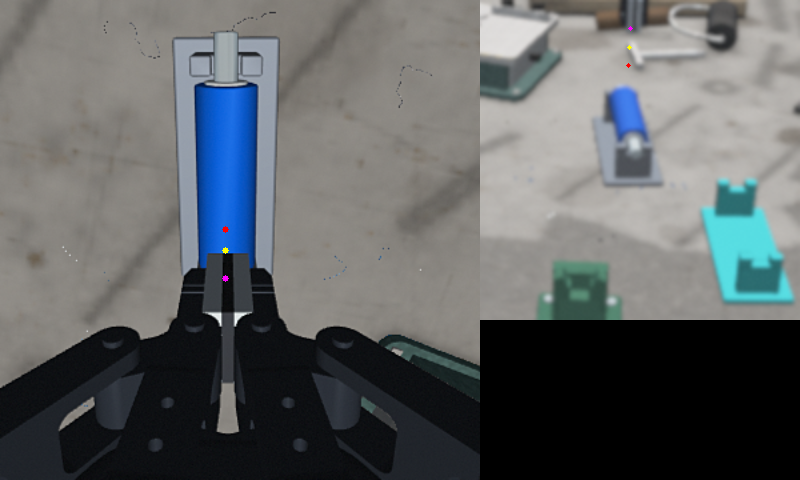

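The marks show that the real finger tips lie about 40 mm behind the reported TCP: they end at the magenta mark (TCP + 40 mm) in the side view at (630,28). The roller hasn't moved. I'll go about 40 mm lower and grip again.

Emit:
play_rows --moves '[0, 0.2, 0, 0, 0, 0, -1, 0, 0, 0, 0, 0, 0, -1, 0, 0, 0, 0, 0, 0, -1, 0, 0, 0, 0, 0, 0, -1, 0, 0, -3, 0, 0, 0, -1, 0, 0, -3, 0, 0, 0, -1, 0, 0, -2, 0, 0, 0, -1, 0, 0, -2, 0, 0, 0, -1, 0, 0, -1, 0, 0, 0, -1, 0, 0, -1, 0, 0, 0, -1, 0, 0, 0, 0, 0, 0, -1, 0, 0, 0, 0, 0, 0, -1]' --newtons 70

```text
time: 7.65
tcp_pos: [0.5336, -0.2065, -0.0209]
ee_rot: [3.141, 0.0, 1.771]
contact_force: [0.4, 0.2, 0.6]
opening: 0.998
finger_force: 0.0
```

Emit:
play_rows --moves '[0, 0, 0, 0, 0, 0, 1, 0, 0, 0, 0, 0, 0, 1, 0, 0, 0, 0, 0, 0, 1, 0, 0, 0, 0, 0, 0, 1, 0, 0, 0, 0, 0, 0, 1, 0, 0, 0, 0, 0, 0, 1, 0, 0, 0, 0, 0, 0, 1]' --newtons 70

```text
time: 8.35
tcp_pos: [0.5339, -0.2063, -0.0209]
ee_rot: [3.14, 0.0, 1.771]
contact_force: [0.8, -0.4, 5.2]
opening: 0.355
finger_force: 69.0
```

Run:
```python
from h import *
s=st()
```

```text
t 8.35 tcp [ 0.5339 -0.2063 -0.0209] rpy [3.1402e+00 4.0000e-04 1.7708e+00] F [ 0.8  -0.44  5.22] M [ 0.11 -0.09 -0.01] op 0.355 ff 69.0
```

Emit:
play_rows --moves '[0, 0, 1, 0, 0, 0, 1, 0, 0, 2, 0, 0, 0, 1, 0, 0, 3, 0, 0, 0, 1, 0, 0, 3, 0, 0, 0, 1, 0, 0, 1, 0, 0, 0, 1, 0, 0, 0, 0, 0, 0, 1, 0, 0, 0, 0, 0, 0, 1, 0, 0, 0, 0, 0, 0, 1]'

```text
time: 9.15
tcp_pos: [0.5317, -0.2057, 0.0766]
ee_rot: [-3.138, -0.001, 1.771]
contact_force: [-0.6, -0.1, -2.6]
opening: 0.352
finger_force: 69.5
```

Run:
```python
from h import *
s=st(); K=np.array(r.camera_info("wrist")["intrinsics"]);T=wristT(s);p=s["tcp_pos"]
im=r.camera("wrist"); cv2.imwrite("pics/w5.png",im[:,:,::-1]); sc=r.camera("side"); nets("side",("roller",)); nets("wrist",("roller",))
print(T[:3,3])
h=cv2.cvtColor(im,cv2.COLOR_RGB2HSV); m=cv2.inRange(h,(105,150,40),(125,255,255)); n,l,q,c=cv2.connectedComponentsWithStats(m); k=1+np.argmax(q[1:,4]); print("sleeve",q[k])
for v in (q[k,1]+5,q[k,1]+40,q[k,1]+70):
    u=np.where(l[v]==k)[0]; print(v,u.min(),u.max())
# expected sleeve-end row for offset h behind tcp and axial shift e
d=np.array([-np.sin(.201),np.cos(.201),0])
for hh in (.058,.061,.064):
  for e in (-.004,0,.004):
    C=p+[0,0,hh]; print(hh,e,"sleeve top corner",proj(C+(e+.05)*d+[0,0,.016],T,K).round(1),"journal end top",proj(C+(e+.075)*d+[0,0,.006],T,K).round(1),"bot",proj(C+(e+.075)*d-[0,0,.006],T,K).round(1))
o=np.zeros((480,800,3),np.uint8); o[:,:480]=cv2.resize(im[60:420,140:500],(480,480)); o[:320,480:]=cv2.resize(sc[110:270,300:460],(320,320)); cv2.imwrite("pics/w5c.png",o[:,:,::-1])
```

```text
t 9.15 tcp [ 0.5317 -0.2057  0.0766] rpy [-3.1384e+00 -1.2000e-03  1.7708e+00] F [-0.6  -0.12 -2.62] M [ 0.01 -0.05  0.01] op 0.352 ff 69.5
side roller [(0.9, [0.5296, -0.2047, 0.1366])]
wrist roller []
[ 0.5166962  -0.12689801  0.25872049]
sleeve [  265   203    91   223 17246]
208 267 353
243 266 353
273 268 352
0.058 -0.004 sleeve top corner [307.8 233.5] journal end top [307.8 150.1] bot [308.1 147.4]
0.058 0 sleeve top corner [307.7 221.3] journal end top [307.8 137.2] bot [308.1 135.7]
0.058 0.004 sleeve top corner [307.7 208.9] journal end top [307.8 124.1] bot [308.1 123.7]
0.061 -0.004 sleeve top corner [307.7 236.4] journal end top [307.7 150.9] bot [308.1 148. ]
0.061 0 sleeve top corner [307.7 223.9] journal end top [307.7 137.7] bot [308. 136.]
0.061 0.004 sleeve top corner [307.6 211.2] journal end top [307.7 124.2] bot [308.  123.8]
0.064 -0.004 sleeve top corner [307.6 239.5] journal end top [307.7 151.7] bot [308.  148.7]
0.064 0 sleeve top corner [307.6 226.7] journal end top [307.6 138.1] bot [308.  136.4]
0.064 0.004 sleeve top corner [307.5 213.7] journal end top [307.6 124.3] bot [307.9 123.9]
```

View pics/w5c.png

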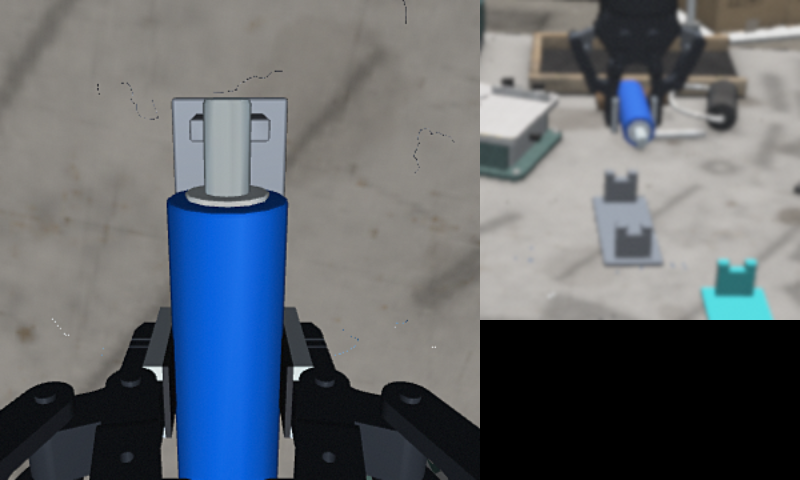

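The roller is held level and centred in the grip: its end shows at crop (228,97), so its middle is about 2 mm towards +y. I'll carry it over the cradle and tilt it.

Emit:
play_rows --moves '[0.07, 3.0, 0, 0, 0, -0.0108, 1, 0.07, 3.96, 0, 0, 0, -0.0108, 1, 0.07, 3.96, 0, 0, 0, -0.0108, 1, 0.07, 3.96, 0, 0, 0, -0.0108, 1, 0.07, 3.96, 0, 0, 0, -0.0108, 1, 0.07, 3.96, 0, 0, 0, -0.0108, 1, 0.07, 3.96, 0, 0, 0, -0.0108, 1, 0.07, 3.96, 0, 0, 0, -0.0108, 1, 0.07, 3.0, 0, 0, 0, -0.0106, 1, 0, 1.9, 0, 0, 0, 0, 1, 0, 0, 0, -0.065, -0.0067, 0, 1, 0, 0, 0, -0.065, -0.0067, 0, 1, 0, 0, 0, -0.065, -0.0067, 0, 1, 0, 0, 0, -0.065, -0.0067, 0, 1, 0, 0, 0, 0, 0, 0, 1, 0, 0, 0, 0, 0, 0, 1, 0, 0, 0, 0, 0, 0, 1]'

```text
time: 11.05
tcp_pos: [0.5397, 0.1485, 0.0786]
ee_rot: [3.142, 0.261, 1.672]
contact_force: [-0.1, -0.7, -3.8]
opening: 0.353
finger_force: 69.5
```

```bash
cat >> h.py <<'E'
CC=np.array([.5345,.180,0]); YA=.103
def loc(s,h=.061,e=.002):
    """roller middle and ends in cradle frame (mm), tilt/yaw/roll of tool"""
    Rt=R.from_euler("xyz",s["ee_rot"]).as_matrix(); Rc=R.from_euler("z",YA).as_matrix()
    ax=Rt[:,0]; C=s["tcp_pos"]-h*Rt[:,2]+e*ax
    l=Rc.T@(C-CC); a=Rc.T@ax; w=Rc.T@Rt[:,1]
    F=Rc.T@s["contact_force"]
    print("mid",(l*1e3).round(1),"+end",((l+.075*a)*1e3).round(1),"-end",((l-.075*a)*1e3).round(1),"tilt",round(float(-np.arcsin(a[2])),3),"yawerr",round(float(np.arctan2(-a[0],a[1])),3),"roll",round(float(w[2]),3),"Floc",F.round(1))
E
python3 - <<'E'
from h import *
s=st(); loc(s); K=np.array(r.camera_info("wrist")["intrinsics"]);T=wristT(s)
im=r.camera("wrist"); sc=r.camera("side"); nets("wrist",("sprung_mouth","fixed_seat","cradle")); nets("side",("roller",))
Rc=R.from_euler("z",YA).as_matrix(); o=im.copy()
for P in ((-22,70,68),(22,70,68),(-22,104,68),(22,104,68),(-35,118,8),(35,118,8)):
    q=proj(CC+Rc@(np.array(P)/1e3),T,K); cv2.circle(o,tuple(int(round(v)) for v in q),2,(255,0,0),-1)
cv2.imwrite("pics/w6.png",o[:,:,::-1])
c=np.zeros((480,800,3),np.uint8); c[:,:480]=cv2.resize(o[40:340,160:460],(480,480)); c[:320,480:]=cv2.resize(sc[250:410,270:430],(320,320)); cv2.imwrite("pics/w6c.png",c[:,:,::-1])
E
```

```text
t 11.05 tcp [0.5397 0.1485 0.0786] rpy [3.1416 0.261  1.6717] F [-0.09 -0.68 -3.8 ] M [ 0.37  0.03 -0.02] op 0.353 ff 69.5
mid [  2.  -14.2 137.1] +end [  2.1  58.3 117.7] -end [  1.8 -86.6 156.4] tilt 0.261 yawerr -0.002 roll 0.0 Floc [-0.2 -0.7 -3.8]
wrist sprung_mouth [(0.64, [0.5233, 0.2522, 0.0485])]
wrist fixed_seat []
wrist cradle []
side roller [(0.91, [0.5384, 0.1639, 0.1366]), (0.56, [0.5345, 0.1829, 0.0006])]
```

View pics/w6c.png

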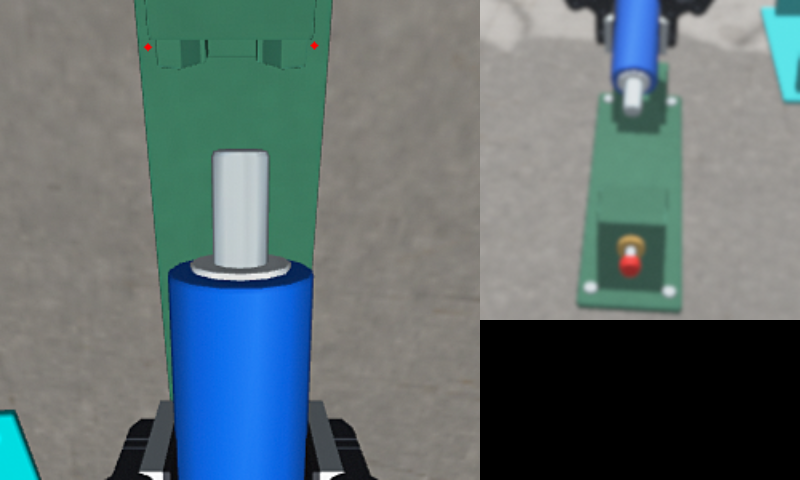

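My predicted roof corners (148,47) and (314,45) match the roof edge within about 2 mm in y and about 0 in x. The roller sits about 2 mm too far to +x, so I'll correct that and lower.

Emit:
play_rows --moves '[-0.1, 0.2, -1, 0, 0, 0, 1, -0.1, 0.2, -1.5, 0, 0, 0, 1, -0.08, 0.2, -1.5, 0, 0, 0, 1, 0, 0.1, -1, 0, 0, 0, 1, 0, 0, -0.5, 0, 0, 0, 1, 0, 0, 0, 0, 0, 0, 1, 0, 0, 0, 0, 0, 0, 1]'

```text
time: 12.05
tcp_pos: [0.537, 0.1568, 0.0237]
ee_rot: [3.141, 0.262, 1.674]
contact_force: [0.7, -0.1, -2.0]
opening: 0.359
finger_force: 69.5
```

```bash
sed -i 's/.5345,.180,0/.5345,.1815,0/' h.py
python3 - <<'E'
from h import *
s=st(); loc(s)
E
```

```text
t 12.05 tcp [0.537  0.1568 0.0237] rpy [3.1412 0.2617 1.6735] F [ 0.73 -0.06 -2.04] M [ 0.4   0.11 -0.  ] op 0.359 ff 69.5
mid [-0.1 -7.1 82.1] +end [-0.  65.4 62.7] -end [-1.000e-01 -7.950e+01  1.015e+02] tilt 0.262 yawerr -0.0 roll 0.0 Floc [ 0.7 -0.1 -2. ]
```

Emit:
play_rows --moves '[0, 0, -0.4, 0, 0, 0, 1, 0, 0, -0.4, 0, 0, 0, 1, 0, 0, -0.4, 0, 0, 0, 1, 0, 0, 0, 0, 0, 0, 1, 0, 0, 0, 0, 0, 0, 1]'

```text
time: 12.55
tcp_pos: [0.5366, 0.1569, 0.0114]
ee_rot: [-3.141, 0.262, 1.674]
contact_force: [0.0, -0.1, -2.9]
opening: 0.355
finger_force: 69.5
```

Run:
```python
from h import *
s=st(); loc(s)
```

```text
t 12.55 tcp [0.5366 0.1569 0.0114] rpy [-3.1414  0.2616  1.6739] F [ 0.04 -0.14 -2.86] M [ 0.4   0.05 -0.01] op 0.355 ff 69.5
mid [-0.5 -7.  69.9] +end [-0.5 65.5 50.5] -end [ -0.4 -79.4  89.3] tilt 0.262 yawerr 0.0 roll -0.0 Floc [ 0.  -0.1 -2.9]
```

Emit:
play_rows --moves '[-0.01, 0.1, 0, 0, 0, 0, 1, -0.01, 0.1, 0, 0, 0, 0, 1, 0, 0, 0, 0, 0, 0, 1]'

```text
time: 12.85
tcp_pos: [0.5365, 0.1594, 0.0117]
ee_rot: [3.141, 0.261, 1.674]
contact_force: [-0.2, 0.7, -1.8]
opening: 0.353
finger_force: 69.5
```

Emit:
play_rows --moves '[-0.01, 0.1, 0, 0, 0, 0, 1, 0, 0, 0, 0, 0, 0, 1]'

```text
time: 13.05
tcp_pos: [0.5364, 0.1602, 0.0116]
ee_rot: [3.142, 0.261, 1.674]
contact_force: [-0.6, 0.7, -2.3]
opening: 0.354
finger_force: 69.5
```

Emit:
play_rows --moves '[-0.01, 0.1, 0, 0, 0, 0, 1, 0, 0, 0, 0, 0, 0, 1]'

```text
time: 13.25
tcp_pos: [0.5362, 0.161, 0.0115]
ee_rot: [-3.142, 0.262, 1.674]
contact_force: [-0.2, -0.8, -1.8]
opening: 0.357
finger_force: 69.5
```

Emit:
play_rows --moves '[-0.01, 0.1, 0, 0, 0, 0, 1, 0, 0, 0, 0, 0, 0, 1]'

```text
time: 13.45
tcp_pos: [0.5362, 0.1612, 0.0116]
ee_rot: [-3.141, 0.262, 1.673]
contact_force: [0.8, -2.0, -2.9]
opening: 0.355
finger_force: 69.5
```

Run:
```python
from h import *
s=st(); loc(s)
```

```text
t 13.45 tcp [0.5362 0.1612 0.0116] rpy [-3.1413  0.2624  1.6735] F [ 0.82 -1.95 -2.89] M [0.02 0.06 0.02] op 0.355 ff 69.5
mid [-0.4 -2.6 70. ] +end [-0.4 69.9 50.5] -end [ -0.4 -75.   89.4] tilt 0.262 yawerr -0.0 roll -0.0 Floc [ 0.6 -2.  -2.9]
```

Contact felt (Fy about -2 N). I'll lower slightly to centre the end on the plunger, then press on.

Emit:
play_rows --moves '[0, 0, -0.1, 0, 0, 0, 1, -0.01, 0.1, 0, 0, 0, 0, 1, 0, 0, 0, 0, 0, 0, 1]'

```text
time: 13.75
tcp_pos: [0.5362, 0.1618, 0.0106]
ee_rot: [-3.141, 0.263, 1.673]
contact_force: [1.2, -3.7, -2.1]
opening: 0.356
finger_force: 69.5
```

Emit:
play_rows --moves '[-0.01, 0.1, 0, 0, 0, 0, 1, 0, 0, 0, 0, 0, 0, 1]'

```text
time: 13.95
tcp_pos: [0.536, 0.1632, 0.0106]
ee_rot: [-3.141, 0.262, 1.673]
contact_force: [0.8, -5.9, -2.0]
opening: 0.354
finger_force: 69.5
```

Emit:
play_rows --moves '[-0.01, 0.1, 0, 0, 0, 0, 1, -0.01, 0.1, 0, 0, 0, 0, 1, 0, 0, 0, 0, 0, 0, 1]'

```text
time: 14.25
tcp_pos: [0.5359, 0.1649, 0.0106]
ee_rot: [-3.141, 0.263, 1.673]
contact_force: [1.0, -5.6, -1.1]
opening: 0.355
finger_force: 69.5
```

Run:
```python
from h import *
s=st(); loc(s)
```

```text
t 14.25 tcp [0.5359 0.1649 0.0106] rpy [-3.1414  0.2628  1.6734] F [ 1.   -5.56 -1.07] M [-0.81 -0.14 -0.04] op 0.355 ff 69.5
mid [-0.3  1.2 69. ] +end [-0.3 73.6 49.5] -end [ -0.3 -71.3  88.5] tilt 0.263 yawerr -0.0 roll -0.0 Floc [ 0.4 -5.6 -1.1]
```

Emit:
play_rows --moves '[-0.01, 0.1, 0, 0, 0, 0, 1, -0.01, 0.1, 0, 0, 0, 0, 1, -0.01, 0.1, 0, 0, 0, 0, 1, 0, 0, 0, 0, 0, 0, 1, 0, 0, 0, 0, 0, 0, 1]'

```text
time: 14.75
tcp_pos: [0.5356, 0.1669, 0.0107]
ee_rot: [-3.141, 0.264, 1.673]
contact_force: [0.4, -7.0, -1.4]
opening: 0.35
finger_force: 69.4
```

Emit:
play_rows --moves '[-0.01, 0.1, 0, 0, 0, 0, 1, -0.01, 0.1, 0, 0, 0, 0, 1, 0, 0, 0, 0, 0, 0, 1, 0, 0, 0, 0, 0, 0, 1]'

```text
time: 15.15
tcp_pos: [0.5354, 0.1684, 0.0107]
ee_rot: [-3.141, 0.265, 1.672]
contact_force: [1.3, -8.5, -0.9]
opening: 0.356
finger_force: 69.4
```

Run:
```python
from h import *
s=st(); loc(s)
im=r.camera("wrist"); sc=r.camera("side"); nets("side",("roller",))
c=np.zeros((480,800,3),np.uint8); c[:,:480]=cv2.resize(im[40:340,160:460],(480,480)); c[:320,480:]=cv2.resize(sc[250:410,270:430],(320,320)); cv2.imwrite("pics/w7c.png",c[:,:,::-1])
```

```text
t 15.15 tcp [0.5354 0.1684 0.0107] rpy [-3.1409  0.2645  1.6725] F [ 1.34 -8.53 -0.92] M [-1.26 -0.14 -0.01] op 0.356 ff 69.4
mid [-0.4  4.8 69.1] +end [-0.3 77.2 49.5] -end [ -0.5 -67.6  88.7] tilt 0.265 yawerr -0.001 roll -0.001 Floc [ 0.5 -8.6 -0.9]
side roller [(0.93, [0.5338, 0.1849, 0.0702])]
```

View pics/w7c.png

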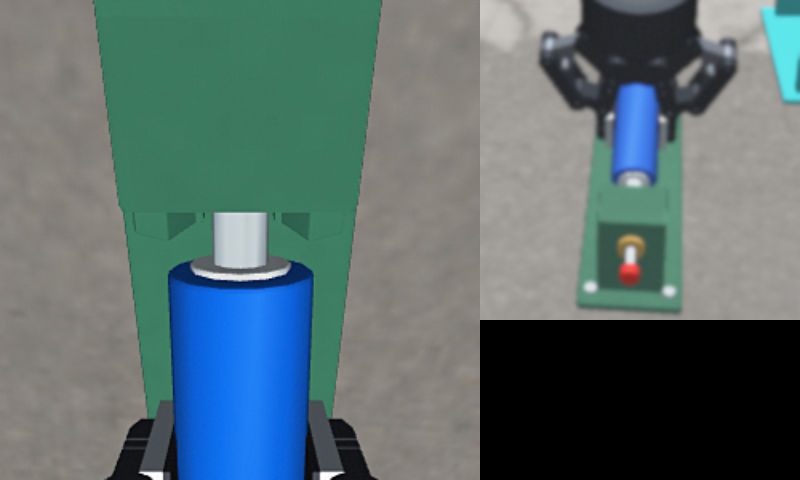

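The journal is under the roof at (240,235), laterally centred between the saddle walls, and about 8.5 N means about 7.5 mm of plunger travel. Pressing on to about 10.5 mm before tipping.

Emit:
play_rows --moves '[-0.01, 0.1, 0, 0, 0, 0, 1, -0.01, 0.1, 0, 0, 0, 0, 1, -0.01, 0.1, 0, 0, 0, 0, 1, -0.005, 0.05, 0, 0, 0, 0, 1, 0, 0, 0, 0, 0, 0, 1, 0, 0, 0, 0, 0, 0, 1]'

```text
time: 15.9
tcp_pos: [0.5351, 0.1709, 0.0108]
ee_rot: [-3.141, 0.266, 1.672]
contact_force: [2.1, -8.8, -0.8]
opening: 0.35
finger_force: 69.4
```

Run:
```python
from h import *
s=st(); loc(s)
```

```text
t 15.9 tcp [0.5351 0.1709 0.0108] rpy [-3.1405  0.2657  1.6718] F [ 2.12 -8.8  -0.78] M [-1.56 -0.11 -0.02] op 0.35 ff 69.4
mid [-0.4  7.3 69.1] +end [-0.3 79.7 49.5] -end [ -0.5 -65.1  88.8] tilt 0.266 yawerr -0.002 roll -0.001 Floc [ 1.2 -9.  -0.8]
```

Emit:
play_rows --moves '[-0.02, 0.2, -0.3, 0.033, 0.0034, 0, 1, -0.02, 0.2, -0.3, 0.033, 0.0034, 0, 1, 0, 0, 0, 0, 0, 0, 1, 0, 0, 0, 0, 0, 0, 1]'

```text
time: 16.3
tcp_pos: [0.5345, 0.1742, 0.0046]
ee_rot: [-3.14, 0.199, 1.671]
contact_force: [0.4, -9.5, -0.9]
opening: 0.354
finger_force: 69.5
```

Run:
```python
from h import *
s=st(); loc(s)
```

```text
t 16.3 tcp [0.5345 0.1742 0.0046] rpy [-3.1401  0.1994  1.6711] F [ 0.36 -9.52 -0.93] M [-1.76 -0.06  0.07] op 0.354 ff 69.5
mid [-0.6  6.8 64. ] +end [-0.4 80.3 49.1] -end [ -0.8 -66.7  78.9] tilt 0.199 yawerr -0.003 roll -0.001 Floc [-0.6 -9.5 -0.9]
```

Emit:
play_rows --moves '[0, 0.24, -0.3, 0.035, 0.0036, 0, 1, 0, 0.24, -0.3, 0.035, 0.0036, 0, 1, 0, 0, 0, 0, 0, 0, 1, 0, 0, 0, 0, 0, 0, 1]'

```text
time: 16.7
tcp_pos: [0.5344, 0.1787, -0.0017]
ee_rot: [-3.14, 0.129, 1.671]
contact_force: [0.1, -9.7, -1.1]
opening: 0.354
finger_force: 69.5
```

Run:
```python
from h import *
s=st(); loc(s)
```

```text
t 16.7 tcp [ 0.5344  0.1787 -0.0017] rpy [-3.1397  0.1294  1.6711] F [ 0.09 -9.68 -1.12] M [-1.89  0.04  0.1 ] op 0.354 ff 69.5
mid [-0.3  7.  58.5] +end [-0.1 81.4 48.9] -end [ -0.5 -67.3  68.2] tilt 0.129 yawerr -0.003 roll -0.002 Floc [-0.9 -9.6 -1.1]
```

Before passing the lip, I'll find the plunger's hard stop gently, as a reference.

Emit:
play_rows --moves '[-0.01, 0.1, 0, 0, 0, 0, 1, 0, 0, 0, 0, 0, 0, 1, 0, 0, 0, 0, 0, 0, 1]'

```text
time: 17.0
tcp_pos: [0.5343, 0.1797, -0.0017]
ee_rot: [-3.14, 0.13, 1.672]
contact_force: [0.2, -11.2, -1.0]
opening: 0.354
finger_force: 69.5
```

Emit:
play_rows --moves '[-0.01, 0.1, 0, 0, 0, 0, 1, 0, 0, 0, 0, 0, 0, 1, 0, 0, 0, 0, 0, 0, 1]'

```text
time: 17.3
tcp_pos: [0.5342, 0.1803, -0.0017]
ee_rot: [-3.14, 0.13, 1.672]
contact_force: [1.1, -11.6, -1.6]
opening: 0.354
finger_force: 69.5
```

Run:
```python
from h import *
s=st(); loc(s)
```

```text
t 17.3 tcp [ 0.5342  0.1803 -0.0017] rpy [-3.1395  0.1304  1.6716] F [  1.08 -11.63  -1.6 ] M [-2.07 -0.03  0.02] op 0.354 ff 69.5
mid [-0.3  8.8 58.5] +end [-0.1 83.2 48.8] -end [ -0.4 -65.6  68.3] tilt 0.13 yawerr -0.002 roll -0.002 Floc [ -0.1 -11.7  -1.6]
```

Emit:
play_rows --moves '[-0.01, 0.08, -0.2, 0.023, 0.0024, 0, 1, 0, 0.08, -0.2, 0.023, 0.0024, 0, 1, 0, 0.08, -0.19, 0.024, 0.0024, 0, 1, 0, 0, 0, 0, 0, 0, 1, 0, 0, 0, 0, 0, 0, 1]'

```text
time: 17.8
tcp_pos: [0.534, 0.183, -0.0078]
ee_rot: [-3.14, 0.059, 1.671]
contact_force: [-0.2, -10.5, -1.4]
opening: 0.349
finger_force: 69.6
```

Run:
```python
from h import *
s=st(); loc(s)
```

```text
t 17.8 tcp [ 0.534   0.183  -0.0078] rpy [-3.1397  0.0591  1.6713] F [ -0.22 -10.54  -1.44] M [-1.99  0.03  0.05] op 0.349 ff 69.6
mid [-0.2  7.2 53. ] +end [ 0.  82.  48.6] -end [ -0.4 -67.7  57.4] tilt 0.059 yawerr -0.002 roll -0.002 Floc [ -1.3 -10.5  -1.4]
```

Emit:
play_rows --moves '[-0.01, 0.13, -0.17, 0.02, 0.002, 0, 1, -0.01, 0.13, -0.17, 0.02, 0.002, 0, 1, 0, 0.12, -0.16, 0.019, 0.002, 0, 1, 0, 0, 0, 0, 0, 0, 1, 0, 0, 0, 0, 0, 0, 1]'

```text
time: 18.3
tcp_pos: [0.5341, 0.1865, -0.0128]
ee_rot: [-3.14, 0.0, 1.671]
contact_force: [0.2, -11.0, -1.1]
opening: 0.353
finger_force: 69.8
```

Run:
```python
from h import *
s=st(); loc(s)
```

```text
t 18.3 tcp [ 0.5341  0.1865 -0.0128] rpy [-3.1402e+00  3.0000e-04  1.6715e+00] F [  0.23 -10.97  -1.14] M [-2.39  0.05  0.07] op 0.353 ff 69.8
mid [ 0.2  7.1 48.2] +end [ 0.4 82.1 48.2] -end [  0.  -67.9  48.3] tilt 0.0 yawerr -0.002 roll -0.001 Floc [ -0.9 -10.9  -1.1]
```

Level now. Feeling for the saddle bottoms.

Emit:
play_rows --moves '[0, 0, -0.05, 0, 0, 0, 1, 0, 0, 0, 0, 0, 0, 1]'

```text
time: 18.5
tcp_pos: [0.5341, 0.1866, -0.0128]
ee_rot: [-3.14, 0.0, 1.672]
contact_force: [-1.5, -12.1, 1.4]
opening: 0.355
finger_force: 70.0
```

Emit:
play_rows --moves '[0, 0, -0.05, 0, 0, 0, 1, 0, 0, 0, 0, 0, 0, 1]'

```text
time: 18.7
tcp_pos: [0.5341, 0.1866, -0.0129]
ee_rot: [-3.14, 0.0, 1.672]
contact_force: [-3.1, -11.8, 5.6]
opening: 0.353
finger_force: 70.3
```

Emit:
play_rows --moves '[0, 0, -0.05, 0, 0, 0, 1, 0, 0, 0, 0, 0, 0, 1]'

```text
time: 18.9
tcp_pos: [0.5341, 0.1866, -0.0129]
ee_rot: [-3.14, -0.0, 1.672]
contact_force: [-3.6, -13.0, 8.7]
opening: 0.357
finger_force: 70.7
```

Bottomed in both saddles. I'll ease off and let the spring bring it home under the lip.

Emit:
play_rows --moves '[-0.02, 0, 0.1, 0, 0, 0, 1, 0.01, -0.1, 0, 0, 0, 0, 1, 0.01, -0.1, 0, 0, 0, 0, 1, 0.01, -0.1, 0, 0, 0, 0, 1, 0, 0, 0, 0, 0, 0, 1]'

```text
time: 19.4
tcp_pos: [0.5343, 0.1853, -0.0128]
ee_rot: [-3.141, -0.002, 1.672]
contact_force: [-1.3, -9.3, 0.2]
opening: 0.351
finger_force: 69.8
```

Emit:
play_rows --moves '[0.01, -0.1, 0, 0, 0, 0, 1, 0.01, -0.1, 0, 0, 0, 0, 1, 0, 0, 0, 0, 0, 0, 1]'

```text
time: 19.7
tcp_pos: [0.5345, 0.1838, -0.0128]
ee_rot: [-3.141, -0.002, 1.673]
contact_force: [-1.1, -8.9, 0.9]
opening: 0.353
finger_force: 69.8
```

Run:
```python
from h import *
s=st(); loc(s)
```

```text
t 19.7 tcp [ 0.5345  0.1838 -0.0128] rpy [-3.1412e+00 -2.0000e-03  1.6728e+00] F [-1.08 -8.94  0.93] M [-1.74  0.08  0.05] op 0.353 ff 69.8
mid [ 0.3  4.1 48.2] +end [ 0.3 79.1 48.4] -end [  0.2 -70.9  48.1] tilt -0.002 yawerr -0.001 roll -0.0 Floc [-2.  -8.8  0.9]
```

Emit:
play_rows --moves '[0.01, -0.1, 0, 0, 0, 0, 1, 0.01, -0.1, 0, 0, 0, 0, 1, 0, 0, 0, 0, 0, 0, 1]'

```text
time: 20.0
tcp_pos: [0.5346, 0.1823, -0.0128]
ee_rot: [-3.141, -0.003, 1.673]
contact_force: [-0.9, -7.0, 0.3]
opening: 0.352
finger_force: 69.8
```

Emit:
play_rows --moves '[0.01, -0.1, 0, 0, 0, 0, 1, 0.01, -0.1, 0, 0, 0, 0, 1, 0, 0, 0, 0, 0, 0, 1]'

```text
time: 20.3
tcp_pos: [0.5348, 0.1808, -0.0128]
ee_rot: [-3.141, -0.003, 1.673]
contact_force: [-0.8, -6.8, 0.3]
opening: 0.355
finger_force: 69.8
```

Emit:
play_rows --moves '[0.01, -0.1, 0, 0, 0, 0, 1, 0, 0, 0, 0, 0, 0, 1]'

```text
time: 20.5
tcp_pos: [0.5349, 0.1803, -0.0128]
ee_rot: [-3.142, -0.004, 1.673]
contact_force: [-0.7, -5.8, -0.6]
opening: 0.356
finger_force: 69.8
```

Run:
```python
from h import *
s=st(); loc(s)
```

```text
t 20.5 tcp [ 0.5349  0.1803 -0.0128] rpy [-3.1415 -0.0038  1.6733] F [-0.7  -5.83 -0.6 ] M [-1.24  0.14 -0.02] op 0.356 ff 69.8
mid [ 0.3  0.6 48.3] +end [ 0.3 75.6 48.5] -end [  0.2 -74.4  48. ] tilt -0.004 yawerr -0.0 roll -0.0 Floc [-1.3 -5.7 -0.6]
```

Emit:
play_rows --moves '[0.01, -0.1, 0, 0, 0, 0, 1, 0, 0, 0, 0, 0, 0, 1]'

```text
time: 20.7
tcp_pos: [0.5349, 0.1804, -0.0128]
ee_rot: [3.141, -0.005, 1.674]
contact_force: [-0.9, -4.4, -0.2]
opening: 0.355
finger_force: 69.7
```

Emit:
play_rows --moves '[0.005, -0.05, 0, 0, 0, 0, 1, 0, 0, 0, 0, 0, 0, 1]'

```text
time: 20.9
tcp_pos: [0.5349, 0.1804, -0.0128]
ee_rot: [3.141, -0.005, 1.674]
contact_force: [-1.4, -3.1, -0.1]
opening: 0.352
finger_force: 69.7
```

Emit:
play_rows --moves '[0, 0, -0.05, 0, 0, 0, 1, 0, 0, -0.05, 0, 0, 0, 1, 0, 0, 0, 0, 0, 0, 1]'

```text
time: 21.2
tcp_pos: [0.5349, 0.1805, -0.0129]
ee_rot: [-3.142, -0.006, 1.674]
contact_force: [-3.5, -4.5, 7.8]
opening: 0.352
finger_force: 70.5
```

Run:
```python
from h import *
s=st(); loc(s)
```

```text
t 21.2 tcp [ 0.5349  0.1805 -0.0129] rpy [-3.1415 -0.0058  1.6742] F [-3.46 -4.46  7.76] M [-0.84  0.82 -0.05] op 0.352 ff 70.5
mid [ 0.3  0.6 48.1] +end [ 0.3 75.6 48.6] -end [  0.3 -74.4  47.7] tilt -0.006 yawerr 0.0 roll -0.0 Floc [-3.9 -4.1  7.8]
```

Held against the end wall and fully down. Releasing and backing straight up.

Emit:
play_rows --moves '[0, 0, 0.05, 0, 0, 0, 1, 0, 0, 0, 0, 0, 0, 0, 0, 0, 0, 0, 0, 0, -0.5, 0, 0, 0, 0, 0, 0, -1, 0, 0, 0, 0, 0, 0, -1, 0, 0, 0, 0, 0, 0, -1, 0, 0, 0, 0, 0, 0, -1, 0, 0, 0, 0, 0, 0, -1, 0, 0, 0, 0, 0, 0, -1]'

```text
time: 22.1
tcp_pos: [0.535, 0.1799, -0.0134]
ee_rot: [3.141, -0.005, 1.674]
contact_force: [-0.2, -0.5, -0.0]
opening: 1.003
finger_force: 0.0
```

Emit:
play_rows --moves '[0, 0, 1, 0, 0, 0, -1, 0, 0, 2, 0, 0, 0, -1, 0, 0, 3, 0, 0, 0, -1, 0, 0, 4, 0, 0, 0, -1, 0, -1, 4, 0, 0, 0, -1, 0, -2, 4, 0, 0, 0, -1, 0, 0, 0, 0, 0, 0, -1, 0, 0, 0, 0, 0, 0, -1]'

```text
time: 22.9
tcp_pos: [0.5358, 0.1497, 0.1684]
ee_rot: [3.138, -0.007, 1.672]
contact_force: [-0.4, 0.1, -0.2]
opening: 1.001
finger_force: 0.0
```

Run:
```python
from h import *
s=st(); K=np.array(r.camera_info("wrist")["intrinsics"]);T=wristT(s)
im=r.camera("wrist"); sc=r.camera("side"); nets("side",("roller",)); nets("wrist",("roller",))
Rc=R.from_euler("z",YA).as_matrix(); c0=CC+Rc@np.array([0,.0008,0])
h=cv2.cvtColor(im,cv2.COLOR_RGB2HSV); m=cv2.inRange(h,(105,150,40),(125,255,255)); n,l,q,c=cv2.connectedComponentsWithStats(m); k=1+np.argmax(q[1:,4]); print("sleeve",q[k],c[k])
L=[]
for v in range(q[k,1]+6,q[k,1]+q[k,3]-6,2):
    u=np.where(l[v]==k)[0]; P=Rc.T@(back((u.mean(),v),T,K,.052)-c0); L.append(P)
L=np.array(L); p=np.polyfit(L[:,1],L[:,0],1); print("yaw rel",-p[0],"x at 0 mm",p[1]*1e3)
for P in ((0,50,64),(0,-50,64),(0,75,48),(0,-75,48)): print(P,proj(c0+Rc@(np.array(P)/1e3),T,K).round(1))
x,y,w,hh=q[k,:4]; a=im[y-60:y+hh+60,x-60:x+w+60]; f=480/a.shape[0]; a=cv2.resize(a,None,fx=f,fy=f)
c=np.zeros((480,a.shape[1]+320,3),np.uint8); c[:,:a.shape[1]]=a; c[:320,a.shape[1]:]=cv2.resize(sc[250:410,270:430],(320,320)); cv2.imwrite("pics/w8c.png",c[:,:,::-1]); print(c.shape,f,x-60,y-60)
```

```text
t 22.9 tcp [0.5358 0.1497 0.1684] rpy [ 3.1384 -0.0066  1.6724] F [-0.36  0.09 -0.19] M [-0.03 -0.02  0.04] op 1.001 ff 0.0
side roller [(0.59, [0.5372, 0.1793, 0.048]), (0.52, [0.7761, -0.0648, -0.0019])]
wrist roller [(0.96, [0.5367, 0.182, 0.0466]), (0.16, [0.5245, 0.2492, 0.0491])]
sleeve [ 293  120   39  123 4512] [312.06804078 179.26994681]
yaw rel 0.0016940112957291116 x at 0 mm 0.6558586764908052
(0, 50, 64) [311.4 117.7]
(0, -50, 64) [311.4 242.1]
(0, 75, 48) [311.2  84.3]
(0, -75, 48) [311.3 262.5]
(480, 634, 3) 1.9753086419753085 233 60
```

View pics/w8c.png

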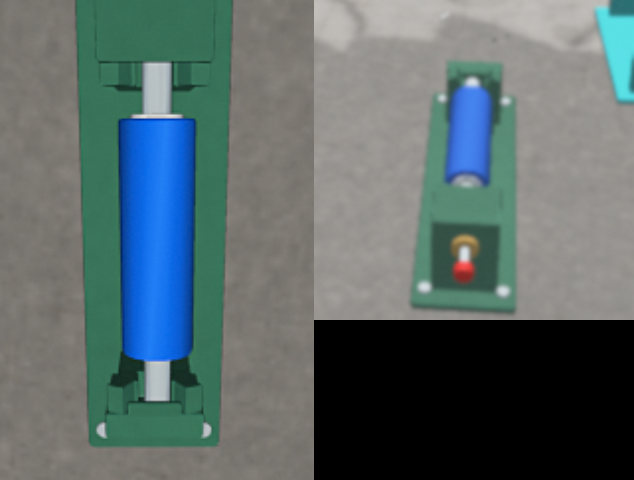

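The roller lies straight between the bays. One end is under the lip at (157,402), the other is under the roof on the plunger at (157,65), and it is 0.7 mm off sideways with a yaw of 0.002 rad. It was bottomed under about 10 N just before release, so I'm handing in.

```bash
python3 -c "
from rig import r
print(r.job_done())"
```

```text
the job is handed in; nothing more can be done
None
```

The roller is loaded in the green cradle, one end under the lip and the other on the plunger, and I handed the job in at about 23 s; no verdict came back. By my last measurements it lay about 0.7 mm off sideways and 0.002 rad off straight, and I never moved the arm near the tins or the loupe.

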